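Empty a tray of hex couplings into the feed hopper over the tipping stand

ROBOT

A 6-joint arm with a two-finger parallel gripper is mounted at the origin on the work surface. World frame = base frame: x ahead of the robot, y to its left, z up, the work surface at z = 0. Lengths are in m, angles in rad, forces in N, time in s.
With the tool pointing down it reaches from about 0.35 to 1 m from the base axis. Payload 7.1 kg.
Tool frame: the origin (TCP) lies on the centre line of the jaws, within the pads' length; the fingertips stand 17 mm ahead of it and the grasp point (between the pads) lies 2 mm behind it (arm.tip_extent is the distance from the TCP to the fingertips, in m); z points along the fingers, y is the line along which they close (so a half turn about z gives the same grasp; the last joint's range is limited). The gripper opens to 85 mm and grips with 20 to 120 N. Pads are 22 mm wide; open, the fingers measure 114 mm over their backs; the gripper's body (76 mm by 85 mm) begins 54 mm behind the grasp point. The pads swing forward as they close: fully open they stand 13 mm farther back than shut.
Start: joints at [1.121, 0.423, 1.63, -0, 1.089, -0.019], TCP at [0.261, 0.568, 0.248] pointing down, gripper open.
Joint ranges: [-3, 3], [-0.9, 2.11], [0.09, 2.58], [-1.31, 4.45], [0.11, 2.69], [-2.54, 2.54]. Speed limits (rad/s): [2.39, 2.39, 3.01, 3.14, 3.14, 3.14].

INTERFACE

Orientations are given as a unit quaternion [x, y, z, w].
In Python, from station import arm gives the robot as it stands. Calls block until the motion is done:
- arm.goto(position, orientation): joint-space move of the TCP to a pose.
- arm.line_to(position, ori=None, max_speed=0.15, contact_N=None): straight line of the TCP; ori=None keeps the orientation; max_speed is the mean speed in m/s. With contact_N (N) it stops when the force on the tool has changed by that much, and returns True; else False.
- arm.move_joints(angles): joint-space move.
- arm.gripper_open() and arm.gripper_close(): open the fingers fully, or close them until they stop; the grip force is fixed at half the most.
- arm.dwell(seconds).
- arm.ik(position, orientation): joint angles nearest the present ones, or None.
- arm.get_state(): the state.
- arm.get_image(name): name is "scene" or "side" or "wrist"; returns the picture (400x640x3 uint8, red, green, blue); there is no depth.
- arm.get_calibration(name): a dict with "camera_matrix" (3x3 intrinsics, pixels), "rvec" (rotation vector, rad) and "tvec" (3), from world to camera coordinates, as OpenCV has them. Camera axes: x right, y down, z forward; pixel columns grow to the right and rows downward; lengths in m; the calibration is good to about 2 mm. A picture is of the moment at which its call begins: read the wrist's pose just before it. get_calibration takes no time and is no camera call; for the wrist camera it gives the pose at the moment of the call.
A pose or a line that the arm cannot do raises arm.MotionError and nothing moves.
- arm.hand_in(): hands the job in; it is judged then, once.
Trained networks look in the newest picture that a camera, given by its name, has taken for a name from the list of things; names that differ only in an ending like _2 or _b are one class to them, and where a whole thing is asked for, a point or a joint stands for the part that bears it (a point fixed in the world has none). Each returns a list of dicts, best first, with "confidence" (0 to 1); they miss things now and then, are a little off and sometimes report something else, mostly with a low value. They report only what shows in the picture. A call takes as long as a camera call. They do not tell look-alikes from the thing itself.
- arm.search_frame(camera, thing): "xyz" ([x, y, z] in m, in world coordinates, good to about 4 mm: the middle of the surface that is visible of it).
- arm.masks_of(camera, thing): "region" (400x640 bool, what is visible of it).
- arm.mark_of(camera, thing): "xyz" ([x, y, z] in m, in world coordinates, good to about 4 mm: a listed point, or the origin of a listed thing).
The state is a dict: "clock": time; "q": joint angles; "qvel": joint speeds; "joint_efforts": joint torques, N m; "position": TCP position; "eef_rot": TCP orientation; "contact_force": force on the tool from outside, world axes, zero at the start; "ft_torque": the same for the moment, N m; "width": finger opening in m; "grasp_force": force on a finger pad.
Only numpy, scipy, OpenCV 4.12 (cv2) and the standard library are available. Lean on these libraries where they do the work, as an engineer would, in place of code of your own. Each camera call takes 0.05 s, during which the arm holds its last target. There are 200 camera calls.

TASK

Lift the tray of three hex couplings by its overhead bar and set it level on the tipping stand, its side pins in the two V notches, and let go of it. Then take the tray by its rear bar and swing that end up about the pins so that all three couplings slide into the hopper, and lower the empty tray back level on the stand and release it. Don't touch the couplings with the gripper, never let the tray drop, and leave the other things on the bench where they are.

Things in the scene. Friction and masses are not known exactly. Their poses are not given: they have to be found in the camera images.
- tray: open steel tray, 0.65-0.9 kg loaded, left or right of the stand. Origin mid-length at the underside; x to its pouring end, z up. Floor 4 mm thick, x=-80 to +70 mm; outer width 116; side and rear walls 48 high, 4 thick; no front wall: the floor goes on as a lip rising 18 degrees, 45 mm long, to x=+113
- tray_bail (a point): middle of the tray's overhead carrying bar: round, 12 mm thick, 124 mm long along the tray's y, 95 mm above the underside at x=0, on two flat posts at its ends; it turns in the fingers fairly easily, so the tray hangs about level
- tray_rear (a point): middle of the tray's rear bar: round, 12 mm thick, along the tray's y, 92 mm free between its two arms (each 8 mm wide, y=+-50 mm), 38 mm above the underside at x=-125 mm; 39 mm clear between bar and rear wall; it turns in the fingers, so the gripper may stay upright while the tray tips
- tray_pins (a point): middle of the axis of the tray's two side pins, at x=+70 mm and 10 mm above the underside: round pins 12 mm thick that stick out 26 mm from each side (y = 58 to 84 mm), coaxial along y
- coupling0: brass hexagonal pipe coupling, a prism 34 mm across flats (39 mm across corners) and 60 mm long along its y axis, 0.10-0.15 kg; origin at its centre; at the start it lies on a flat across the tray's floor, nearest the rear wall
- coupling1: brass hexagonal pipe coupling, a prism 34 mm across flats (39 mm across corners) and 60 mm long along its y axis, 0.10-0.15 kg; origin at its centre; at the start it lies on a flat across the tray's floor, in the middle
- coupling2: brass hexagonal pipe coupling, a prism 34 mm across flats (39 mm across corners) and 60 mm long along its y axis, 0.10-0.15 kg; origin at its centre; at the start it lies on a flat across the tray's floor, nearest the pouring lip
- stand: fixed tipping stand with hopper. Origin on the table under the notches' axis; x from rest plate to hopper, z up. Rest plate for the tray's underside: top 110 mm up, x=-155 to -30 mm, 110 wide. Two V notches at y=+-70 mm (12 thick, 90 degrees, open upward, 48 wide at the mouth, tops 135 mm up) take the tray's pins; 6 mm spare each side of the tray
- stand_pivot (a point): middle of the axis on which the tray's pins lie when seated in the notches: 120 mm above the table, straight over the stand's origin. Seated, the tray's x and z agree with the stand's, and point tray_pins is here
- hopper_in (a point): middle of the hopper's sloping floor, 25 mm above the table at x=+77 mm of the stand; axes as the stand's. Open hopper, inside x=-20 to +175 mm of the stand and 190 mm wide; near wall 70 mm high, sides 75 then 130, far wall 130. With the tray turned 65 degrees about its pins the lip points down into the hopper and the couplings slide off
- crate: bystander: open grey plastic crate 190 x 130 x 75 mm holding brass couplings; origin at the centre of its underside
- gauge: bystander: plug gauge 135 mm long lying on the table; origin under its middle
- oil: bystander: white bottle 56 mm thick, 130 mm tall; origin at the centre of its underside
- spanner: bystander: spanner 170 mm long lying flat on the table; origin near its middle
Mind the look-alikes: they are no part of the job. Leave any purple or red look-alike of the coupling0 alone.

How it is judged:
On the way, in this order (a step that is already met when the one before it is completed fails the run):
1. the tray rests level on the stand, pins in both notches, all three couplings still in it, and the fingers are off it (distance between tray_pins and stand_pivot below 0.012 m and angle between tray's own z axis and vertical below 0.08 rad and angle between the x axis of tray and the x axis of stand, either way round below 0.15 rad and x of coupling0 in the frame of tray between -0.09 and 0.1 m and y of coupling0 in the frame of tray between -0.06 and 0.06 m and z of coupling0 in the frame of tray between 0 and 0.07 m and x of coupling1 in the frame of tray between -0.09 and 0.1 m and y of coupling1 in the frame of tray between -0.06 and 0.06 m and z of coupling1 in the frame of tray between 0 and 0.07 m and x of coupling2 in the frame of tray between -0.09 and 0.1 m and y of coupling2 in the frame of tray between -0.06 and 0.06 m and z of coupling2 in the frame of tray between 0 and 0.07 m and contact force between the fingers and tray below 0.2 N and linear speed of each of tray, coupling0, coupling1, coupling2 below 0.03 m/s), for 0.3 s.
2. with its pins still in the notches the tray is tipped up and all three couplings are in the hopper (distance between tray_pins and stand_pivot below 0.012 m and angle between tray's own z axis and vertical above 0.5 rad and x of coupling0 in the frame of hopper_in between -0.1 and 0.1 m and y of coupling0 in the frame of hopper_in between -0.095 and 0.095 m and z of coupling0 in the frame of hopper_in between -0.02 and 0.075 m and x of coupling1 in the frame of hopper_in between -0.1 and 0.1 m and y of coupling1 in the frame of hopper_in between -0.095 and 0.095 m and z of coupling1 in the frame of hopper_in between -0.02 and 0.075 m and x of coupling2 in the frame of hopper_in between -0.1 and 0.1 m and y of coupling2 in the frame of hopper_in between -0.095 and 0.095 m and z of coupling2 in the frame of hopper_in between -0.02 and 0.075 m), for 0.1 s.
At the end, for the whole second after the job is handed in: all three couplings lie at rest in the hopper; the empty tray rests on the stand with its pins in the notches (pin axis within 12 mm of its seat), level within 4.5 degrees and along the stand within 8 degrees, released and at rest (distance between tray_pins and stand_pivot below 0.012 m and angle between tray's own z axis and vertical below 0.08 rad and angle between the x axis of tray and the x axis of stand, either way round below 0.15 rad and x of coupling0 in the frame of hopper_in between -0.1 and 0.1 m and y of coupling0 in the frame of hopper_in between -0.095 and 0.095 m and z of coupling0 in the frame of hopper_in between -0.02 and 0.075 m and x of coupling1 in the frame of hopper_in between -0.1 and 0.1 m and y of coupling1 in the frame of hopper_in between -0.095 and 0.095 m and z of coupling1 in the frame of hopper_in between -0.02 and 0.075 m and x of coupling2 in the frame of hopper_in between -0.1 and 0.1 m and y of coupling2 in the frame of hopper_in between -0.095 and 0.095 m and z of coupling2 in the frame of hopper_in between -0.02 and 0.075 m and contact force between the fingers and tray below 0.2 N and linear speed of each of tray, coupling0, coupling1, coupling2 below 0.03 m/s); the robot touches nothing.
It fails at once if a coupling is touched with the gripper (over 2 N) (contact force between the fingers and coupling0 above 2 N or contact force between the fingers and coupling1 above 2 N or contact force between the fingers and coupling2 above 2 N).
It fails at once if the tray is let drop (it moves faster than 0.45 m/s without the fingers on it) (contact force between the fingers and tray below 0.2 N and linear speed of tray above 0.45 m/s).
It fails at once if the crate, plug gauge, oil bottle or spanner is moved by more than 30 mm (distance of any of crate, gauge, oil, spanner from where it was at the start of the episode above 0.03 m).
It also fails if it takes over 67 s, if anything falls off the work surface, if the arm or the gripper's body presses on something with over 40 N, if the wrist force passes 120 N, or if a joint passes its speed limit or range.

## Working session

There is one attempt and no reset: what is moved stays moved. The work goes in short steps, each a Python script; the robot and the scene stay as the last script left them, time stands still between calls to the robot, and variables do not carry over. Pictures are saved under pics/ and viewed, at most 13 in all, crops included, and the job is handed in when it is done.

```bash
mkdir -p pics; ls
cat > h.py <<'E'
import numpy as np, cv2
from scipy.spatial.transform import Rotation as R
from station import arm
def snap(c,n):
    im=arm.get_image(c); cv2.imwrite(f'pics/{n}.png',im[:,:,::-1]); return im
def px(c,p):
    k=arm.get_calibration(c)
    return cv2.projectPoints(np.float64(p).reshape(-1,3),k['rvec'],k['tvec'],k['camera_matrix'],None)[0].reshape(-1,2)
def down(yaw): # tool z down, tool y axis at yaw+90deg => tool x along yaw
    return (R.from_euler('z',yaw)*R.from_euler('x',np.pi)).as_quat()
E
python3 - <<'E'
from h import *
print(arm.get_state()['clock'],arm.get_state()['eef_rot'])
for c in ['scene','side']:
    snap(c,c+'0')
    for t in ['tray','tray_bail','tray_rear','tray_pins','stand','stand_pivot','hopper_in','coupling0','coupling1','coupling2','crate','gauge','oil','spanner']:
        for d in arm.mark_of(c,t)[:3]: print(c,t,np.round(d['xyz'],3),round(d['confidence'],2),px(c,d['xyz']).round()[0])
print(arm.get_state()['clock'])
a=cv2.imread('pics/scene0.png');
E
```

```text
pics
0.0 [ 2.13734456e-01  9.76891490e-01 -7.51525954e-04 -1.84999946e-04]
scene tray [ 0.547  0.373 -0.001] 0.67 [400. 197.]
scene tray [ 0.722 -0.292  0.003] 0.64 [199. 315.]
scene tray_bail [0.55  0.372 0.096] 0.79 [403. 170.]
scene tray_bail [0.497 0.375 0.02 ] 0.5 [392. 183.]
scene tray_rear [0.427 0.396 0.038] 0.57 [385. 165.]
scene tray_pins [0.616 0.353 0.007] 0.96 [408. 209.]
scene stand [ 0.688 -0.057  0.002] 0.74 [287. 273.]
scene stand_pivot [ 0.685 -0.059  0.122] 0.74 [284. 235.]
scene stand_pivot [0.5   0.378 0.022] 0.36 [393. 182.]
scene hopper_in [ 0.768 -0.066  0.024] 0.95 [298. 289.]
scene coupling0 [0.548 0.371 0.02 ] 0.73 [400. 192.]
scene coupling0 [0.437 0.513 0.019] 0.73 [417. 163.]
scene coupling0 [0.543 0.508 0.012] 0.61 [436. 181.]
scene coupling1 [0.548 0.371 0.02 ] 0.73 [400. 192.]
scene coupling1 [0.437 0.513 0.019] 0.73 [417. 163.]
scene coupling1 [0.543 0.508 0.012] 0.61 [436. 181.]
scene coupling2 [0.548 0.371 0.02 ] 0.73 [400. 192.]
scene coupling2 [0.437 0.513 0.019] 0.73 [417. 163.]
scene coupling2 [0.543 0.508 0.012] 0.61 [436. 181.]
scene crate [ 
[... 836 characters left out ...]
9 0.509 0.014] 0.9 [278. 380.]
side coupling0 [0.505 0.377 0.019] 0.84 [312. 325.]
side coupling0 [0.523 0.221 0.022] 0.72 [318. 270.]
side coupling1 [0.549 0.509 0.014] 0.9 [278. 380.]
side coupling1 [0.505 0.377 0.019] 0.84 [312. 325.]
side coupling1 [0.523 0.221 0.022] 0.72 [318. 270.]
side coupling2 [0.549 0.509 0.014] 0.9 [278. 380.]
side coupling2 [0.505 0.377 0.019] 0.84 [312. 325.]
side coupling2 [0.523 0.221 0.022] 0.72 [318. 270.]
side crate [ 0.495 -0.35   0.004] 0.95 [356. 150.]
side gauge [0.619 0.359 0.008] 0.71 [268. 312.]
side gauge [ 0.721 -0.292 -0.001] 0.43 [294. 152.]
side oil [ 0.741  0.271 -0.006] 0.63 [234. 276.]
side spanner [ 0.379  0.159 -0.001] 0.73 [373. 266.]
1.5
```

View pics/scene0.png

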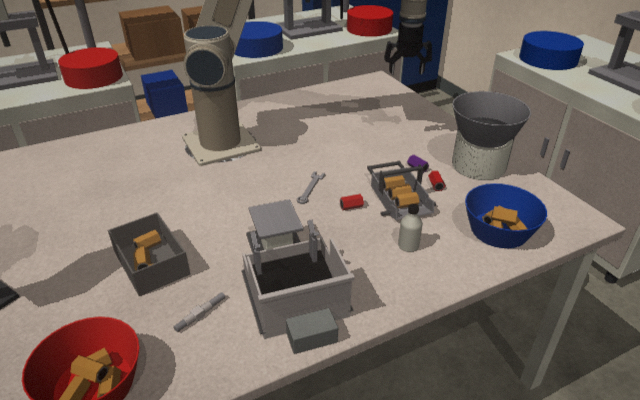

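View pics/side0.png

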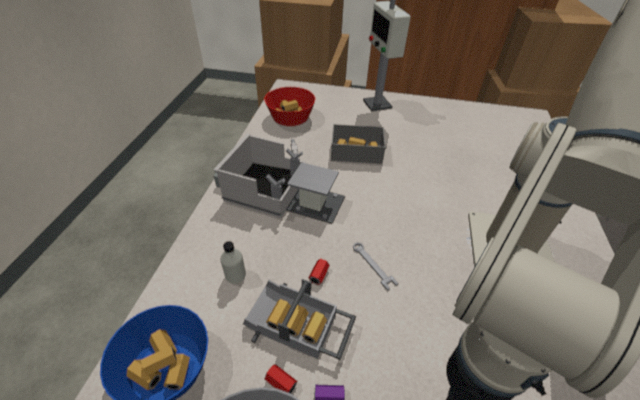

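Scene: the tray with three brass couplings is at (400,192). The stand with its hopper is at (287,260). Look-alikes are red at (352,201) and (435,180), purple at (417,162), and brass pieces in the crate (147,248), red bowl (88,370) and blue bowl (503,217). I choose the tray at (400,192): it has a bail, a rear bar and a lip.

Next I'll refine with the wrist camera over the stand, then over the tray.

```bash
cat >> h.py <<'E'
def collect(D,things,cams,near,tol=0.05):
    for c in cams:
        arm.get_image(c)
        for t in things:
            for d in arm.mark_of(c,t):
                p=np.array(d['xyz'])
                if np.linalg.norm(p-near[t])<tol: D.setdefault(t,[]).append(p); break
near={k:np.array(v) for k,v in dict(tray=[.547,.371,0],tray_bail=[.548,.372,.095],tray_rear=[.426,.396,.039],tray_pins=[.6165,.354,.008],
 stand=[.689,-.0575,0],stand_pivot=[.6865,-.0575,.122],hopper_in=[.765,-.068,.024]).items()}
def show(D):
    for t,v in D.items(): print(t,len(v),np.median(v,0).round(4),np.std(v,0).round(4))
E
python3 - <<'E'
from h import *
import pickle
D={}
S=['stand','stand_pivot','hopper_in']; T=['tray','tray_bail','tray_rear','tray_pins']
collect(D,S,['scene','side'],near)
for i,p in enumerate([(0.5,-0.03,0.42),(0.58,-0.10,0.45)]):
    arm.goto(p,down(1.44)); collect(D,S,['wrist'],near)
    if i==0: snap('wrist','w_stand')
for i,p in enumerate([(0.40,0.36,0.36),(0.48,0.40,0.36)]):
    arm.goto(p,down(1.354)); collect(D,T,['wrist'],near)
    if i==0: snap('wrist','w_tray')
collect(D,T,['scene','side'],near)
show(D); print(arm.get_state()['clock'])
pickle.dump(D,open('D.pkl','wb'))
a=cv2.imread('pics/w_stand.png');b=cv2.imread('pics/w_tray.png')
cv2.imwrite('pics/w2.png',cv2.resize(np.vstack([a,b]),(480,600)))
E
```

```text
stand 4 [ 6.872e-01 -5.640e-02  4.000e-04] [0.0031 0.0011 0.0024]
stand_pivot 4 [ 0.6864 -0.0577  0.1213] [0.0012 0.0009 0.0026]
hopper_in 4 [ 0.7648 -0.0665  0.0242] [0.0014 0.0023 0.0013]
tray 4 [ 0.5452  0.3706 -0.002 ] [0.0011 0.0017 0.0009]
tray_bail 4 [0.5469 0.3716 0.096 ] [0.0007 0.0012 0.0005]
tray_rear 3 [0.4247 0.3926 0.0392] [0.0015 0.0006 0.0014]
tray_pins 4 [0.6152 0.3545 0.0098] [0.0014 0.0013 0.0007]
8.5667
```

View pics/w2.png

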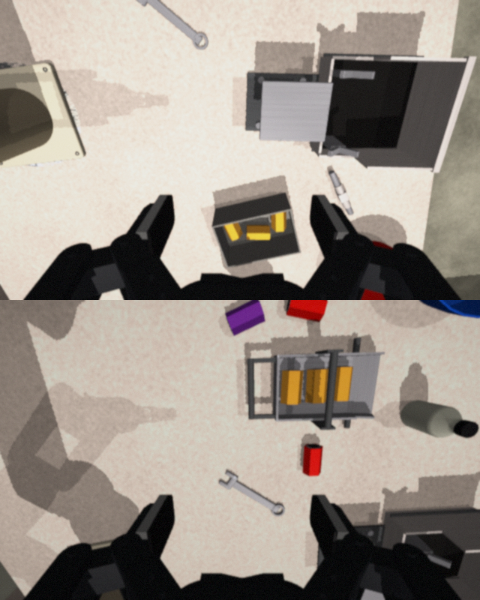

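The wrist views show the stand's rest plate at about (295,110) with the hopper to its right, and the tray with its bail at about (330,385) and three brass couplings. The red and purple look-alikes lie outside the tray. I'll refine the stand's pose from the plate outline.

Run:
```python
from h import *
a=cv2.imread('pics/w_stand.png'); 
k=arm.get_calibration('wrist'); s=arm.get_state()
Rc=cv2.Rodrigues(np.array(k['rvec']))[0]; tc=np.array(k['tvec']).ravel()
Rt=R.from_quat(s['eef_rot']).as_matrix(); pt=np.array(s['position'])
Rct=Rc@Rt; tct=Rc@pt+tc           # tool->cam
cands=[(0.58,-0.10,0.45),(0.5,-0.03,0.42)]
p0=np.array([.5,-.03,.42]); R0=R.from_quat(down(1.44)).as_matrix()
Rw=Rct@R0.T; tw=tct-Rw@p0
K=np.array(k['camera_matrix'])
hsv=cv2.cvtColor(a,cv2.COLOR_BGR2HSV)
x,y=int(295/.75),int(110/.75)
print(a[y,x],a[y-50,x],a[y,x-48],a[y,x+60])
m=np.zeros((402,642),np.uint8); 
cv2.floodFill(cv2.GaussianBlur(a,(3,3),0),m,(x,y),0,(9,)*3,(9,)*3,4|cv2.FLOODFILL_MASK_ONLY|255<<8)
m=cv2.morphologyEx(m[1:-1,1:-1],cv2.MORPH_OPEN,np.ones((7,7)))
c=max(cv2.findContours(m,0,cv2.CHAIN_APPROX_NONE)[0],key=cv2.contourArea)
uv=c.reshape(-1,2).astype(float)
d=(np.linalg.inv(K)@np.c_[uv,np.ones(len(uv))].T).T@Rw
o=-Rw.T@tw; P=o+d*((.11-o[2])/d[:,2])[:,None]
r=cv2.minAreaRect((P[:,:2]*1000).astype(np.float32)); print(r)
for p in [(.6864,-.0577,.12),(.7648,-.0665,.0245)]:
    q=K@(Rw@p+tw); print(q[:2]/q[2])
box=cv2.boxPoints(r)/1000; b=a.copy()
q=(K@(Rw@np.c_[box,np.full(4,.11)].T+tw[:,None])).T; q=(q[:,:2]/q[:,2:]).astype(int)
cv2.polylines(b,[q],True,(0,0,255)); cv2.imwrite('pics/fit.png',cv2.resize(b[60:240,300:640],None,fx=2,fy=2))
print(box)
```

```text
[177 175 178] [112 120 131] [82 81 79] [25 26 28]
((482.37066650390625, -171.3565673828125), (642.8256225585938, 1161.337890625), 82.46685028076172)
[464.1627664  153.25515067]
[488.30617418 140.29466578]
[[-0.13542376 -0.41386974]
 [ 1.0158908  -0.5661209 ]
 [ 1.100165    0.07115661]
 [-0.05114948  0.22340778]]
```

View pics/fit.png

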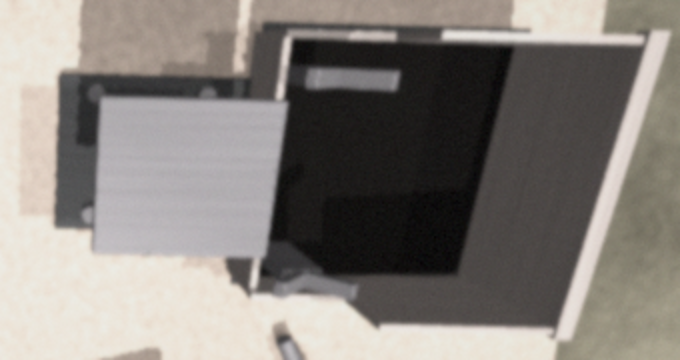

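The crop shows the plate's top corners at about (102,97), (288,101), (267,257) and (94,252). The flood fill leaked, so I'll back-project these corners instead.

Run:
```python
from h import *
k=arm.get_calibration('wrist'); s=arm.get_state()
Rc=cv2.Rodrigues(np.array(k['rvec']))[0]; tc=np.array(k['tvec']).ravel()
Rt=R.from_quat(s['eef_rot']).as_matrix(); pt=np.array(s['position'])
p0=np.array([.5,-.03,.42]); R0=R.from_quat(down(1.44)).as_matrix()
Rw=Rc@Rt@R0.T; tw=Rc@pt+tc-Rw@p0; K=np.array(k['camera_matrix'])
g=cv2.cvtColor(cv2.imread('pics/w_stand.png'),cv2.COLOR_BGR2GRAY)
uv=np.float32([(102,97),(288,101),(267,257),(94,252)])/2+np.float32([300,60])
uv=cv2.cornerSubPix(g,uv.reshape(-1,1,2).copy(),(4,4),(-1,-1),(3,50,.01)).reshape(-1,2); print(uv)
d=(np.linalg.inv(K)@np.c_[uv,np.ones(4)].T).T@Rw
o=-Rw.T@tw; P=o+d*((.11-o[2])/d[:,2])[:,None]; P=P[:,:2]; print(P.round(4))
# rigid fit of plate corners
M=np.array([(-.155,.055),(-.03,.055),(-.03,-.055),(-.155,-.055)])
a,b=M-M.mean(0),P-P.mean(0)
yaw=np.arctan2((a[:,0]*b[:,1]-a[:,1]*b[:,0]).sum(),(a*b).sum())
c,s_=np.cos(yaw),np.sin(yaw);Rm=np.array([[c,-s_],[s_,c]])
t=P.mean(0)-Rm@M.mean(0); print('yaw',yaw,'pivot',t,'res',(P-(M@Rm.T+t)).round(4))
print('hopper pred',t+.077*Rm[:,0])
```

```text
[[350.1716  108.02417]
 [440.6252  108.43062]
 [433.5     188.5    ]
 [345.17935 185.8098 ]]
[[ 0.5415  0.02  ]
 [ 0.6592  0.0039]
 [ 0.6479 -0.106 ]
 [ 0.5234 -0.0855]]
yaw -0.14370931872472567 pivot [ 0.68452933 -0.05513968] res [[ 0.0025 -0.0015]
 [-0.0035  0.0003]
 [ 0.0009 -0.0007]
 [ 0.0002  0.0019]]
hopper pred [ 0.76073558 -0.06616725]
```

Run:
```python
from h import *
import pickle
D=pickle.load(open('D.pkl','rb'))
m=lambda t:np.mean(D[t],0)
M=dict(tray=(0,0),tray_bail=(0,0),tray_rear=(-.125,0),tray_pins=(.07,0))
a=np.array([complex(*M[k]) for k in M]);b=np.array([complex(*m(k)[:2]) for k in M])
z=((a-a.mean()).conj()*(b-b.mean())).sum(); yaw=np.angle(z); o=b.mean()-a.mean()*np.exp(1j*yaw)
print('tray',o,yaw,abs(b-o-a*np.exp(1j*yaw)))
q=down(yaw+np.pi/2); x,y=o.real,o.imag
print(arm.ik((x,y,.094),q))
arm.goto((x,y,.20),q); arm.line_to((x,y,.094),max_speed=.1,contact_N=8)
arm.gripper_close(); s=arm.get_state(); print(s['width'],s['grasp_force'],s['position'],s['contact_force'])
print(arm.line_to((x,y,.13),max_speed=.05)); arm.dwell(.3)
snap('side','lift'); s=arm.get_state(); print(s['contact_force'],s['ft_torque'],s['width'],s['clock'])
for t in ['tray','tray_rear','tray_pins','tray_bail']: print(t,[np.round(d['xyz'],3) for d in arm.mark_of('side',t)[:1]])
np.save('tray.npy',[x,y,yaw])
```

```text
tray (0.54660445239534+0.369756971313186j) -0.19404172097877626 [0.00120952 0.0018455  0.00155591 0.00119567]
[ 5.76719733e-01  6.63041751e-01  1.62836685e+00 -4.44089210e-16
  8.50184054e-01  7.70761454e-01]
0.009845519627754765 58.42723488807678 [0.54701559 0.36981828 0.09423077] [ 1.51495987 -0.38868555  1.23249013]
False
[-0.39935204  0.36952623 -7.15680226] [ 0.01405715  0.04638875 -0.03147528] 0.009623001317726957 12.4083
tray [array([0.544, 0.371, 0.032])]
tray_rear [array([0.424, 0.398, 0.078])]
tray_pins [array([0.615, 0.357, 0.042])]
tray_bail [array([0.549, 0.372, 0.129])]
```

View pics/lift.png

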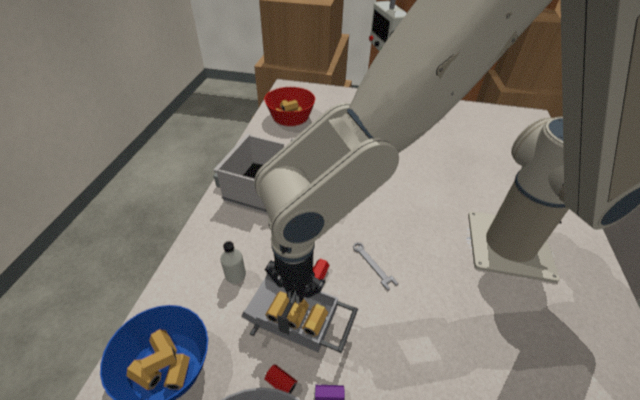

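The side view shows the tray hanging about level at (300,315) with the couplings still inside. Next I'll carry it over the stand and measure its pins against the pivot.

Run:
```python
from h import *
x,y,_=np.load('tray.npy')
Y=-.135; piv=np.array([.686,-.057]); u=np.array([np.cos(Y),np.sin(Y)]); t=piv-.07*u
q=down(Y+np.pi/2)
arm.line_to((x,y,.275),max_speed=.12)
arm.line_to((*t,.275),q,max_speed=.15)
arm.line_to((*t,.245),max_speed=.08); arm.dwell(.4)
n=np.array([-u[1],u[0]])
tcp=np.array(arm.get_state()['position']); print(tcp,t)
for c in ['scene','side','scene','side']:
    arm.get_image(c); g={}
    for k in ['tray_pins','tray_bail','tray_rear','tray','stand_pivot','hopper_in','stand']:
        r=[np.array(d['xyz']) for d in arm.mark_of(c,k) if abs(d['xyz'][1]+.05)<.12]
        if r: g[k]=r[0]
    print(c,{k:(((v[:2]-piv)@u).round(4),((v[:2]-piv)@n).round(4),v[2].round(3)) for k,v in g.items()})
snap('scene','over'); print(arm.get_state()['clock'])
a=cv2.imread('pics/over.png')[150:350,180:400]; cv2.imwrite('pics/over_c.png',cv2.resize(a,None,fx=2.8,fy=2.8))
```

```text
[ 0.61675678 -0.04759048  0.24533631] [ 0.61663691 -0.04757868]
scene {'tray_pins': (np.float64(-0.005), np.float64(-0.0017), np.float64(0.16)), 'tray_bail': (np.float64(-0.0702), np.float64(0.0013), np.float64(0.247)), 'tray_rear': (np.float64(-0.1924), np.float64(0.0005), np.float64(0.19)), 'tray': (np.float64(-0.0738), np.float64(0.0023), np.float64(0.151)), 'stand_pivot': (np.float64(-0.0001), np.float64(0.0022), np.float64(0.121)), 'hopper_in': (np.float64(0.081), np.float64(0.0008), np.float64(0.028)), 'stand': (np.float64(-0.0003), np.float64(0.0035), np.float64(0.001))}
side {'tray_pins': (np.float64(0.0008), np.float64(-0.0008), np.float64(0.158)), 'tray_bail': (np.float64(-0.0691), np.float64(0.0003), np.float64(0.247)), 'tray_rear': (np.float64(-0.1959), np.float64(0.0008), np.float64(0.189)), 'tray': (np.float64(-0.071), np.float64(-0.0024), np.float64(0.152)), 'hopper_in': (np.float64(0.0775), np.float64(-0.0018), np.float64(0.028)), 'stand': (np.float64(0.0059), np.float64(0.0007), np.float64(-0.002))}
scene {'tray_pins': (np.float64(-0.0024), np.float64(-0.001), np.flo
[... 282 characters left out ...]
.0029), np.float64(0.122)), 'hopper_in': (np.float64(0.0807), np.float64(0.0038), np.float64(0.029)), 'stand': (np.float64(0.0021), np.float64(0.003), np.float64(0.0))}
side {'tray_pins': (np.float64(0.0003), np.float64(0.0017), np.float64(0.156)), 'tray_bail': (np.float64(-0.0705), np.float64(0.0016), np.float64(0.245)), 'tray_rear': (np.float64(-0.1914), np.float64(0.0013), np.float64(0.192)), 'tray': (np.float64(0.0006), np.float64(-0.0021), np.float64(0.124)), 'stand_pivot': (np.float64(-0.0041), np.float64(-0.0025), np.float64(0.125)), 'hopper_in': (np.float64(0.0793), np.float64(-0.0044), np.float64(0.026)), 'stand': (np.float64(0.0054), np.float64(0.0008), np.float64(-0.003))}
19.5167
```

View pics/over_c.png

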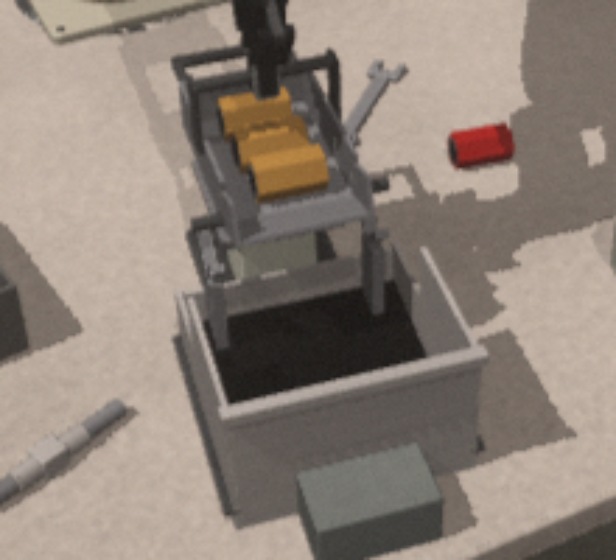

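The crop shows the tray hanging level and aligned above the notches: pins at (200,230) and (378,185), notches below at (215,265) and (375,260), all three couplings inside. I'll lower it now.

Run:
```python
from h import *
s=arm.get_state(); p=np.array(s['position'])
pr=lambda: print(np.round(arm.get_state()['position'],4),np.round(arm.get_state()['contact_force'],1),arm.get_state()['clock'])
pr()
print(arm.line_to((p[0],p[1],.210),max_speed=.06,contact_N=6)); pr()
print(arm.line_to((p[0],p[1],.198),max_speed=.02,contact_N=5)); pr()
arm.dwell(.2); arm.get_image('side')
for c in ['side','scene']:
    arm.get_image(c)
    for k in ['tray_pins','tray_bail','tray_rear','tray']: print(c,k,[np.round(d['xyz'],3) for d in arm.mark_of(c,k)[:1]])
snap('side','seat'); a=cv2.imread('pics/seat.png')[110:250,180:380]; cv2.imwrite('pics/seat_c.png',cv2.resize(a,None,fx=3,fy=3))
pr()
```

```text
[ 0.6167 -0.0476  0.245 ] [ 0.1  0.2 -6.8] 19.5167
False
[ 0.6168 -0.0476  0.21  ] [-0.1 -1.6 -6.6] 20.25
True
[ 0.6172 -0.0474  0.2046] [-0.4  0.7  4.9] 20.65
side tray_pins [array([ 0.691, -0.055,  0.118])]
side tray_bail [array([ 0.616, -0.047,  0.204])]
side tray_rear [array([ 0.493, -0.029,  0.149])]
side tray [array([ 0.495, -0.347,  0.003])]
scene tray_pins [array([ 0.685, -0.055,  0.002])]
scene tray_bail [array([ 0.617, -0.044,  0.204])]
scene tray_rear [array([ 0.494, -0.028,  0.147])]
scene tray [array([ 0.619, -0.047,  0.113])]
[ 0.6171 -0.0474  0.2046] [-0.3  1.2  6.3] 21.45
```

View pics/seat_c.png

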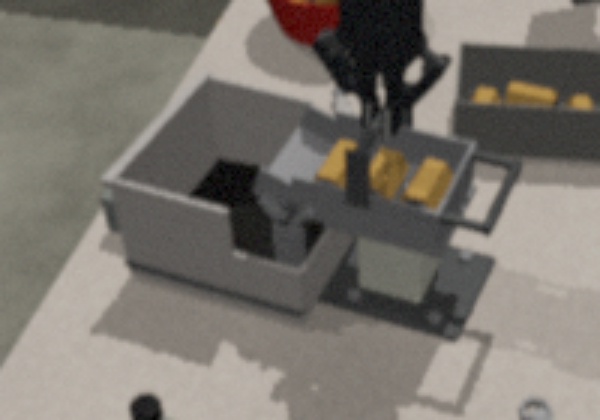

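Contact came at the expected height: the full weight is on the stand, the pins are in the notches and the couplings are inside. I'll release, back off and check reach for the tilted rear-bar grasp. A fully open vertical gripper would hit the rear wall, so I'll lean it back 45°.

```bash
cat >> h.py <<'E'
Y=-.135; U=np.array([np.cos(Y),np.sin(Y),0]); N=np.array([-U[1],U[0],0]); PIV=np.array([.6865,-.057,.12])
def tilt(th): return (R.from_rotvec(-np.radians(th)*N)*R.from_quat(down(Y+np.pi/2))).as_quat()
def zax(q): return R.from_quat(q).as_matrix()[:,2]
def bar(phi): return PIV+R.from_rotvec(np.radians(phi)*N).apply(-.195*U+[0,0,.028])
def tcp(phi,th,back=0): q=tilt(th); return bar(phi)+zax(q)*(.002-back), q
E
python3 - <<'E'
from h import *
p=np.array(arm.get_state()['position'])
arm.gripper_open(); arm.dwell(.2)
arm.line_to((p[0],p[1],.30),max_speed=.12); arm.dwell(.4)
D={}
nr=dict(tray_pins=PIV,tray_rear=bar(0),tray_bail=PIV-.07*U+[0,0,.085])
for _ in range(2): collect(D,list(nr),['side','scene','wrist'],nr,.03)
show(D); print('exp',nr)
for th in (30,40,45,50):
    print(th,[None if (j:=arm.ik(*tcp(f,th,b))) is None else np.round(j,2) for f,b in ((0,.1),(0,0),(35,0),(68,0))])
s=arm.get_state(); print(s['clock'],s['contact_force'],s['width'])
E
```

```text
tray_pins 6 [ 0.6863 -0.0598  0.1204] [0.0015 0.0008 0.0013]
tray_rear 6 [ 0.4936 -0.0294  0.1496] [0.001  0.0018 0.0011]
tray_bail 6 [ 0.6156 -0.0457  0.2052] [0.0013 0.0013 0.0019]
exp {'tray_pins': array([ 0.6865, -0.057 ,  0.12  ]), 'tray_rear': array([ 0.49327424, -0.03075489,  0.148     ]), 'tray_bail': array([ 0.61713691, -0.04757868,  0.205     ])}
30 [array([-0.06,  0.03,  2.33, -0.15,  0.27,  0.21]), None, array([-0.08,  0.15,  2.12, -0.09,  0.35,  0.13]), array([-0.09,  0.21,  1.88, -0.05,  0.53,  0.08])]
40 [None, None, None, array([-0.08,  0.19,  1.98, -0.12,  0.27,  0.16])]
45 [None, None, None, array([-0.08,  0.19,  2.04, -0.28,  0.14,  0.31])]
50 [None, None, None, None]
24.925 [-0.23176674  0.23530276  0.10591974] 0.08549935511977737
```

Run:
```python
from h import *
f=lambda j: None if j is None else list(np.round(j,2))
for th in (0,10,15,20,25,30,35,40,45,50,60,75,90):
    for half in (0,1):
        o=[]
        for ph,b in ((0,.08),(0,0),(35,0),(65,0)):
            p,q=tcp(ph,th,b)
            if half: q=(R.from_quat(q)*R.from_euler('z',np.pi)).as_quat()
            o.append(f(arm.ik(p,q)))
        print(th,half,o)
```

```text
0 0 [[np.float64(-0.09), np.float64(0.26), np.float64(1.93), np.float64(-0.0), np.float64(0.95), np.float64(0.05)], [np.float64(-0.09), np.float64(0.39), np.float64(1.99), np.float64(-0.0), np.float64(0.77), np.float64(0.05)], [np.float64(-0.09), np.float64(0.3), np.float64(1.8), np.float64(-0.0), np.float64(1.04), np.float64(0.04)], [np.float64(-0.1), np.float64(0.38), np.float64(1.56), np.float64(-0.0), np.float64(1.21), np.float64(0.04)]]
0 1 [None, None, None, None]
10 0 [[np.float64(-0.08), np.float64(0.18), np.float64(2.06), np.float64(-0.01), np.float64(0.73), np.float64(0.07)], [np.float64(-0.08), np.float64(0.34), np.float64(2.09), np.float64(-0.02), np.float64(0.54), np.float64(0.07)], [np.float64(-0.09), np.float64(0.23), np.float64(1.91), np.float64(-0.01), np.float64(0.82), np.float64(0.06)], [np.float64(-0.09), np.float64(0.3), np.float64(1.67), np.float64(-0.01), np.float64(0.99), np.float64(0.05)]]
10 1 [None, None, None, None]
15 0 [[np.float64(-0.07), np.float64(0.14), np.float64(2.13), np.float64(-0.03), np.float64(0.61), np.float64(0.08)], [np.float64(-0.08), np.f
[... 3617 characters left out ...]
t64(-0.03), np.float64(0.91), np.float64(2.54), np.float64(3.25), np.float64(1.61), np.float64(0.03)], [np.float64(-0.05), np.float64(0.46), np.float64(2.47), np.float64(3.24), np.float64(1.1), np.float64(-0.02)], [np.float64(-0.07), np.float64(0.34), np.float64(2.29), np.float64(3.23), np.float64(0.8), np.float64(-0.05)]]
90 0 [None, None, None, None]
90 1 [None, [np.float64(-0.02), np.float64(1.17), np.float64(2.48), np.float64(3.27), np.float64(2.08), np.float64(0.06)], [np.float64(-0.04), np.float64(0.73), np.float64(2.48), np.float64(3.23), np.float64(1.64), np.float64(0.01)], [np.float64(-0.07), np.float64(0.54), np.float64(2.32), np.float64(3.21), np.float64(1.29), np.float64(-0.02)]]
```

```bash
cat >> h.py <<'E'
TH=25
def grip(phi,back=.004,side=-.002):
    q=tilt(TH); M=R.from_quat(q).as_matrix(); return bar(phi)+M[:,2]*(.002-back)+M[:,1]*side, q
def st():
    s=arm.get_state(); print(np.round(s['position'],4),'F',np.round(s['contact_force'],1),'w',round(s['width'],4),'g',round(s['grasp_force'],1),'t',round(s['clock'],2),'q',np.round(s['q'],2))
E
python3 - <<'E'
from h import *
arm.goto(*grip(0,.10)); st()
print(arm.line_to(grip(0)[0],max_speed=.06,contact_N=10)); st(); print('tgt',grip(0)[0])
snap('side','rear'); a=cv2.imread('pics/rear.png')[110:250,220:420]; cv2.imwrite('pics/rear_c.png',cv2.resize(a,None,fx=3,fy=3))
E
```

```text
[ 0.4513 -0.025   0.2369] F [ 0.8 -1.   0.2] w 0.0853 g 0.0 t 25.7 q [-0.06  0.04  2.26 -0.08  0.41  0.14]
False
[ 0.4907 -0.0304  0.1493] F [ 0.6 -0.  -0.8] w 0.0853 g 0.0 t 27.45 q [-0.07  0.29  2.25 -0.17  0.16  0.23]
tgt [ 0.49064057 -0.03039717  0.14896738]
```

View pics/rear_c.png

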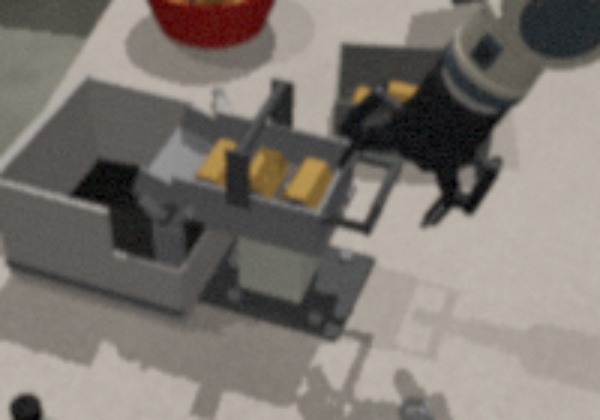

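The open fingers straddle the rear bar at (375,190). The inner finger at (350,140) is clear of both the wall and the couplings. I'll close, then tip in two stages.

Run:
```python
from h import *
import pickle
arm.gripper_close(); st()
p=np.array(arm.get_state()['position']); off=p-grip(0)[0]; off-=N*(off@N)*0; print('off',off.round(4))
F=[]
for ph in (6,12,18,24,30):
    arm.line_to(grip(ph)[0]+off*.8,max_speed=.07); F.append(np.linalg.norm(arm.get_state()['contact_force']))
print(np.round(F,1)); st(); np.save('off.npy',off)
arm.get_image('side')
for k in ['tray_pins','tray_rear']: print(k,[np.round(d['xyz'],3) for d in arm.mark_of('side',k)[:2]])
print(bar(30))
```

```text
[ 0.4918 -0.0304  0.1499] F [-1.  -0.   6.3] w 0.0103 g 58.5 t 28.18 q [-0.07  0.29  2.25 -0.17  0.16  0.23]
off [ 0.0011 -0.0001  0.0009]
[ 4.   3.2  5.2 10.5 30.2]
[ 0.5291 -0.035   0.243 ] F [-21.5  14.   16. ] w 0.0096 g 60.2 t 30.41 q [-0.08  0.15  2.11 -0.06  0.45  0.1 ]
tray_pins [array([ 0.69 , -0.058,  0.12 ])]
tray_rear [array([ 0.531, -0.032,  0.238]), array([ 0.616, -0.049,  0.172])]
[ 0.5330342  -0.03615533  0.24174871]
```

The force is radial (about 27 N pressing inward) plus some lateral, so the assumed arc is slightly tight. I'll continue with small force-based corrections.

Run:
```python
from h import *
off=np.load('off.npy')*.8
st(); print('gap',(np.array(arm.get_state()['position'])-grip(30)[0]-off).round(4))
def rad(ph): r=bar(ph)-PIV; return r/np.linalg.norm(r)
corr=np.zeros(3)
for ph in (30,30,33,36,39,42,45):
    f=np.array(arm.get_state()['contact_force'])
    r=rad(ph); d=r*np.clip((f@r-5)*6e-5,-.0015,.0015)+N*np.clip((f@N)*6e-5,-.0015,.0015)
    corr+=d
    arm.line_to(grip(ph)[0]+off+corr,max_speed=.07)
    f=np.array(arm.get_state()['contact_force']); print(ph,'rad',round(f@r,1),'lat',round(f@N,1),'tan',round(f@np.cross(N,r),1),'corr',np.round([corr@r,corr@N],4))
st(); np.save('corr.npy',[off+corr])
c='side';arm.get_image(c)
for k in ['tray_pins','tray_rear']: print(k,[np.round(d['xyz'],3) for d in arm.mark_of(c,k)[:2]])
snap('scene','t45'); a=cv2.imread('pics/t45.png')[130:340,180:420]; cv2.imwrite('pics/t45_c.png',cv2.resize(a,None,fx=2.5,fy=2.5))
```

```text
[ 0.5293 -0.0349  0.2434] F [-18.3  10.8  12.9] w 0.0097 g 60.2 t 30.56 q [-0.08  0.15  2.1  -0.06  0.45  0.1 ]
gap [-0.002   0.0009 -0.    ]
30 rad 13.4 lat 5.4 tan -0.2 corr [0.0011 0.0005]
30 rad 8.2 lat 3.2 tan -0.7 corr [0.0016 0.0008]
33 rad 7.2 lat 3.3 tan -2.6 corr [0.0018 0.001 ]
36 rad 6.2 lat 1.8 tan -3.3 corr [0.0019 0.0012]
39 rad 14.9 lat 2.5 tan -4.0 corr [0.002  0.0013]
42 rad 15.2 lat 2.7 tan -1.2 corr [0.0025 0.0015]
45 rad 11.8 lat 0.7 tan -2.2 corr [0.0031 0.0016]
[ 0.5661 -0.039   0.2828] F [-8.6  1.9  8.1] w 0.0094 g 59.3 t 32.56 q [-0.08  0.15  2.   -0.05  0.56  0.09]
tray_pins [array([ 0.689, -0.058,  0.12 ])]
tray_rear [array([ 0.569, -0.036,  0.28 ])]
```

View pics/t45_c.png

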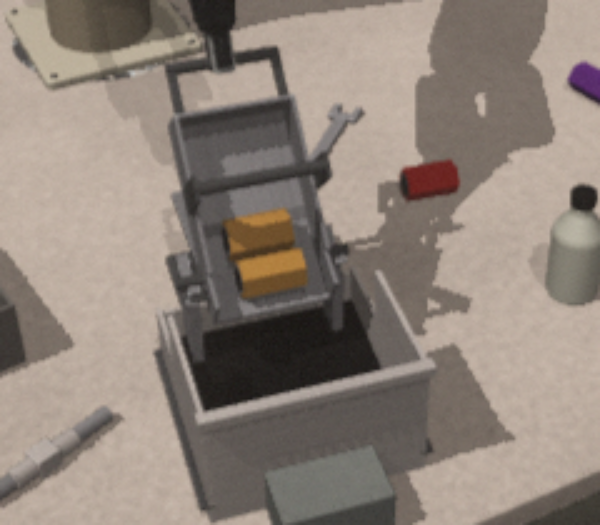

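One coupling has dropped into the hopper and two sit on the lip at about (265,250). The pins are still seated. I'll tip on to 66°.

Run:
```python
from h import *
off=np.load('corr.npy')[0]
def rad(ph): r=bar(ph)-PIV; return r/np.linalg.norm(r)
for ph in (48,51,54,57,60,63,66):
    f=np.array(arm.get_state()['contact_force']); r=rad(ph)
    off=off+r*np.clip((f@r-5)*6e-5,-.001,.001)+N*np.clip((f@N)*6e-5,-.001,.001)
    arm.line_to(grip(ph)[0]+off,max_speed=.07)
    f=np.array(arm.get_state()['contact_force']); print(ph,'rad',round(f@r,1),'lat',round(f@N,1))
arm.dwell(.6); st(); np.save('corr.npy',[off])
c='side';arm.get_image(c)
for k in ['tray_pins','tray_rear']: print(k,[np.round(d['xyz'],3) for d in arm.mark_of(c,k)[:2]])
snap('scene','t66'); a=cv2.imread('pics/t66.png')[130:340,180:420]; cv2.imwrite('pics/t66_c.png',cv2.resize(a,None,fx=2.5,fy=2.5))
```

```text
48 rad 2.0 lat 0.1
51 rad 9.7 lat 0.8
54 rad -0.5 lat -0.3
57 rad 4.9 lat -0.1
60 rad 3.4 lat 1.6
63 rad 8.2 lat 3.0
66 rad 11.0 lat 1.5
[ 0.6299 -0.0471  0.3148] F [-3.5  0.6  8.3] w 0.0094 g 62.6 t 35.46 q [-0.08  0.21  1.84 -0.04  0.65  0.07]
tray_pins [array([ 0.691, -0.058,  0.118]), array([ 0.496, -0.352,  0.002])]
tray_rear [array([ 0.633, -0.045,  0.312])]
```

View pics/t66_c.png

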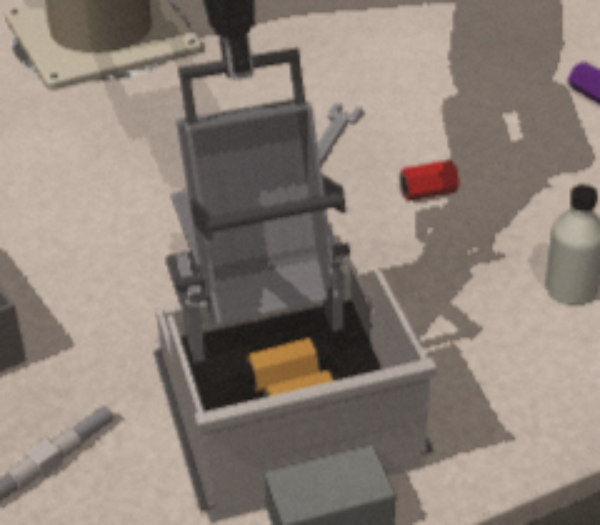

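The tray is empty. Two couplings show in the hopper at about (290,370) and the third is hidden by the far wall. Its check comes later; now I'll lower the tray.

Run:
```python
from h import *
off=np.load('corr.npy')[0]
def rad(ph): r=bar(ph)-PIV; return r/np.linalg.norm(r)
for ph in (62,57,52,47,42,37,32,27,22,17,12,8,5,3):
    f=np.array(arm.get_state()['contact_force']); r=rad(ph)
    off=off+r*np.clip((f@r-4)*6e-5,-.0015,.0015)+N*np.clip((f@N)*6e-5,-.001,.001)
    arm.line_to(grip(ph)[0]+off,max_speed=.07)
    f=np.array(arm.get_state()['contact_force']); print(ph,'rad',round(f@r,1),'lat',round(f@N,1),'z',round(f[2],1))
print(off.round(4)); 
print(arm.line_to(grip(-1)[0]+off,max_speed=.02,contact_N=8)); st(); print('lvl',grip(0)[0])
arm.get_image('side')
for k in ['tray_pins','tray_rear','tray_bail']: print(k,[np.round(d['xyz'],3) for d in arm.mark_of('side',k)[:1]])
```

```text
62 rad 0.7 lat -0.6 z 0.8
57 rad 4.3 lat -1.7 z 4.5
52 rad 7.8 lat -1.0 z 6.6
47 rad 8.3 lat 1.0 z 7.0
42 rad 7.8 lat 2.6 z 5.9
37 rad 9.0 lat 3.5 z 6.1
32 rad 8.4 lat 2.9 z 5.3
27 rad 7.8 lat 2.6 z 4.3
22 rad 5.6 lat 2.8 z 2.2
17 rad 5.1 lat 2.1 z 1.1
12 rad 4.0 lat 1.1 z 2.4
8 rad -0.7 lat -0.8 z 0.2
5 rad -3.3 lat -0.8 z -0.9
3 rad -1.3 lat 0.1 z 0.4
[-0.0016  0.0032  0.004 ]
True
[ 0.4897 -0.0274  0.1559] F [-1.8 -1.7  4.4] w 0.0097 g 60.5 t 41.28 q [-0.06  0.28  2.25 -0.17  0.18  0.23]
lvl [ 0.49064057 -0.03039717  0.14896738]
tray_pins [array([ 0.686, -0.055,  0.119])]
tray_rear [array([ 0.497, -0.025,  0.148])]
tray_bail [array([ 0.616, -0.04 ,  0.208])]
```

Run:
```python
from h import *
p=np.array(arm.get_state()['position'])
for i in range(8):
    p=p-[0,0,.001]; arm.line_to(p,max_speed=.02); f=arm.get_state()['contact_force']; print(np.round(f,1),round(arm.get_state()['position'][2],4))
    if f[2]>12: break
D={}; nr=dict(tray_pins=PIV,tray_rear=bar(0),tray_bail=PIV-.07*U+[0,0,.085])
collect(D,list(nr),['side','scene','side'],nr,.03); show(D); st()
```

```text
[-4.6 -0.6  9.2] 0.1553
[-9.2  0.2 14.7] 0.1543
tray_pins 3 [ 0.6867 -0.0568  0.127 ] [0.001  0.0013 0.0007]
tray_rear 3 [ 0.4943 -0.0253  0.1467] [0.0018 0.0006 0.0009]
tray_bail 3 [ 0.613  -0.0418  0.2095] [0.0006 0.0002 0.0005]
[ 0.4887 -0.0274  0.1544] F [-10.8   0.3  14.4] w 0.0094 g 61.9 t 42.58 q [-0.06  0.28  2.25 -0.18  0.18  0.24]
```

The pins have lifted about 5 mm because the tool drifted back. I'll nudge forward to reseat them.

Run:
```python
from h import *
p=np.array(arm.get_state()['position'])
for d in (U*.0015+[0,0,.001],U*.0015-N*.001,U*.001-N*.001,):
    p=p+d; arm.line_to(p,max_speed=.02); st()
D={}; nr=dict(tray_pins=PIV,tray_rear=bar(0),tray_bail=PIV-.07*U+[0,0,.085])
collect(D,list(nr),['side','scene','side'],nr,.03); show(D); st()
```

```text
[ 0.4896 -0.0275  0.1556] F [-7.6 -0.3 12. ] w 0.0097 g 61.5 t 42.83 q [-0.06  0.28  2.25 -0.17  0.18  0.24]
[ 0.4902 -0.0285  0.1553] F [-9.2  1.6 14.1] w 0.0093 g 61.9 t 43.08 q [-0.07  0.28  2.25 -0.16  0.18  0.22]
[ 0.4908 -0.0295  0.1552] F [-11.3   3.3  15.7] w 0.0096 g 62.1 t 43.33 q [-0.07  0.28  2.25 -0.16  0.18  0.21]
tray_pins 3 [ 0.6895 -0.0541  0.1219] [0.0017 0.0011 0.001 ]
tray_rear 3 [ 0.4942 -0.0264  0.1479] [0.0016 0.0018 0.    ]
tray_bail 3 [ 0.618  -0.0427  0.2071] [0.0008 0.0021 0.0002]
[ 0.4908 -0.0295  0.1552] F [-12.    3.8  15.6] w 0.009 g 62.1 t 43.93 q [-0.07  0.28  2.25 -0.16  0.18  0.21]
```

Run:
```python
from h import *
p=np.array(arm.get_state()['position']); p=p+[0,0,.001]; arm.line_to(p,max_speed=.02); st()
arm.gripper_open(); arm.dwell(.2); st()
p=np.array(arm.get_state()['position']); arm.line_to(p-zax(tilt(TH))*.09,max_speed=.08); arm.dwell(.3); st()
D={}; nr=dict(tray_pins=PIV,tray_rear=bar(0),tray_bail=PIV-.07*U+[0,0,.085])
collect(D,list(nr),['side','scene']*2,nr,.03); show(D)
print([(np.round(d['xyz'],3),round(d['confidence'],2)) for d in arm.mark_of('scene','coupling0')])
# raise/forward for a look into the hopper
arm.goto((.56,-.04,.42),down(Y+np.pi/2)); arm.dwell(.2)
a=snap('wrist','fin'); st()
print([(np.round(d['xyz'],3),round(d['confidence'],2)) for d in arm.mark_of('wrist','coupling0')])
b=snap('scene','fin_s')
cv2.imwrite('pics/fin_c.png',cv2.resize(np.vstack([a,b])[:,:,::-1],(480,600)))
```

```text
[ 0.49   -0.0292  0.1559] F [-6.5  3.1  7.4] w 0.0094 g 60.9 t 44.18 q [-0.07  0.28  2.25 -0.16  0.18  0.22]
[ 0.4908 -0.0295  0.1562] F [0.4 0.8 1. ] w 0.0851 g 0.0 t 45.1 q [-0.07  0.28  2.25 -0.16  0.18  0.22]
[ 0.4531 -0.0244  0.2375] F [-1.   0.5 -0.5] w 0.0857 g 0.0 t 46.67 q [-0.06  0.04  2.26 -0.08  0.41  0.14]
tray_pins 4 [ 0.6863 -0.0535  0.1208] [0.0015 0.0025 0.0009]
tray_rear 4 [ 0.4942 -0.0259  0.1478] [0.0004 0.0008 0.0014]
tray_bail 4 [ 0.6178 -0.043   0.204 ] [0.0017 0.0011 0.0008]
[(array([ 0.743, -0.068,  0.044]), 0.82), (array([0.546, 0.51 , 0.012]), 0.79), (array([0.438, 0.511, 0.017]), 0.75), (array([0.523, 0.225, 0.018]), 0.75), (array([ 0.786, -0.066,  0.038]), 0.62)]
[ 0.5592 -0.0399  0.419 ] F [-0.7  0.8  0.2] w 0.0858 g 0.0 t 48.71 q [-0.09  0.17  1.58 -0.    1.39  0.04]
[(array([ 0.785, -0.065,  0.037]), 0.8), (array([ 0.843, -0.07 ,  0.037]), 0.59), (array([ 0.688, -0.053,  0.121]), 0.46)]
```

View pics/fin_c.png

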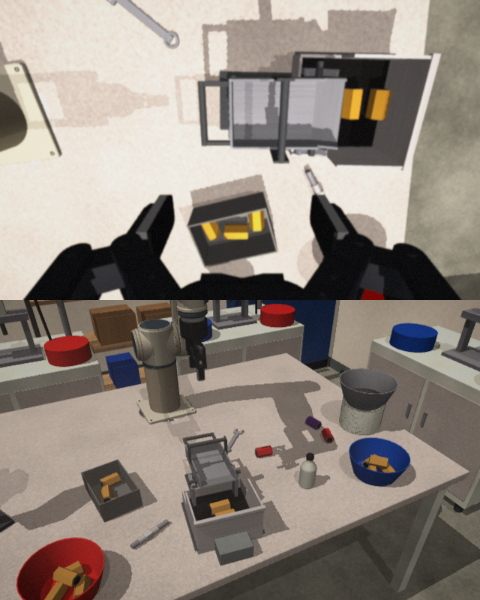

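The final views show the tray empty, level and seated. Couplings lie in the hopper at world x of about 0.743, 0.786 and 0.843, and the bystanders haven't moved. Handing in.

```bash
python3 -c "
from station import arm
print(arm.hand_in())"
```

```text
the job is handed in; nothing more can be done
None
```

I handed the job in at about 49 s on the robot's clock: all three couplings are in the hopper, and the empty tray is level in its notches and released; no verdict was returned.

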